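Show a bearing ball over the inspection stand

TASK

Lift the oil canister by its handle off the round inspection stand and set it down upright, without dropping it, in the middle of the rubber mat. Then pick up the two-pocket bearing tray by its upright fin, carry it level so that the loose ball and the collar stay in their pockets, and finish still holding it in the gripper, level and still, with the ball over the middle of the stand and the tray's underside about 8 cm above the stand's top, touching nothing else. Leave the other parts on the bench where they are.

Things in the scene. Friction and masses are not known exactly. Their poses are not given: they have to be found in the camera images.
- canister: Upright round steel oil canister, 72 mm diameter, closed conical top with a small black cap (cap top 108 mm up), and a fixed arched handle over it; about 0.5 kg. Origin: centre of its underside; z is up its axis, its y runs along the handle's grip. It starts standing on the inspection stand.
- canister_grip (a point): Centre of the canister's handle grip: a straight black horizontal bar 14 mm wide (canister x), 16 mm high, 66 mm long (along canister y) between two thin bracket wires that reach out to 82 mm overall; 135 mm above the canister's underside, with 19 mm free between the bar and the cap below. Pinch it from above across its 14 mm width.
- stand_top (a point): Centre of the top face of the round inspection stand, fixed to the bench: steel pedestal 120 mm in diameter with a flat white light disc 100 mm in diameter on top; the top face is 60 mm above the bench. Axes as the world's, z up.
- mat: Flat black square rubber mat, 140 x 140 x 4 mm, fixed on the bench. Origin: centre of its underside, on the bench.
- tray: Dark anodised bearing tray: plate 190 mm (x) x 80 mm (y) x 8 mm thick with a fin standing in its middle and one round pocket near each end of x; about 0.3 kg with nothing in it. Origin: centre of its underside; x along its length and along the fin, z up. It starts flat on the bench.
- tray_grip (a point): Point to grip on the tray's fin, on its mid-plane 62 mm above the tray's underside. The fin is 12 mm thick (tray y), 44 mm long (tray x) and its top is 80 mm above the tray's underside.
- pocket_a (a point): Centre of the floor of the tray's pocket at its +x end: 40 mm diameter, 3 mm deep; 65 mm from the tray's centre, floor 5 mm above the underside. The ball would roll out over the rim if the tray tipped about 37 degrees.
- pocket_b (a point): Centre of the floor of the like pocket at the tray's -x end, 65 mm from the tray's centre.
- ball_center (a point): Centre of the loose steel bearing ball, 30 mm diameter, 0.11 kg, lying in one of the two pockets (either one); it can roll about 11 mm from the pocket's centre.
- collar: Loose axle collar, a bare metal ring 34 mm outside, 20 mm bore, 14 mm high, 0.06 kg, lying flat in the pocket that has no ball. Origin: centre of its underside.
- housing_a: Bystander: loose black nylon bearing housing, 50 x 70 mm foot with a round boss, 37 mm high. Origin: centre of its underside.
- housing_b: Bystander: a second housing like it. Origin: centre of its underside.
- sleeve: Bystander: yellow roller sleeve, a tube 54 mm in diameter, 75 mm high, standing on end. Origin: centre of its underside.
- wrench: Bystander: wrench lying on the bench near the robot. Origin: centre of its underside.
There are look-alikes about, which are no part of the job. Leave any green look-alike of the part that bears stand_top alone. What is shaped like the canister but yellow is not meant.

How it is judged (in metres and radians):
On the way, in this order (a step that is already met when the one before it is completed fails the run):
1. the canister is lifted clear of the stand in the gripper (height (world z) of canister above 0.08 m and contact force between the fingers and canister above 0.5 N), for 0.2 s.
2. the canister stands upright on the mat, let go (horizontal distance between canister and mat below 0.04 m and height (world z) of canister below 0.012 m and angle between canister's own z axis and vertical below 0.1 rad and linear speed of canister below 0.02 m/s and contact force between the fingers and canister below 0.1 N), for 0.3 s.
3. the tray is lifted level off the bench in the gripper (height (world z) of tray above 0.04 m and angle between tray's own z axis and vertical below 0.3 rad and contact force between the fingers and tray above 0.5 N), for 0.3 s.
At the end, for the whole second after the job is handed in: Canister upright within 40 mm of the mat's centre. Tray held by the fingers alone, within 0.1 rad of level, still (< 20 mm/s), underside 50 to 110 mm above the stand's top, ball within 30 mm of its axis; ball and collar in their pockets; bystanders within 30 mm of their starts (horizontal distance between ball_center and stand_top below 0.03 m and z of tray in the frame of stand_top between 0.05 and 0.11 m and angle between each of tray, canister's own z axis and vertical below 0.1 rad and linear speed of each of tray, canister below 0.02 m/s and angular speed of tray below 0.15 rad/s and contact force between the fingers and tray above 1 N and contact force between tray and canister below 0.05 N and contact force between tray and sleeve below 0.05 N and (distance between ball_center and pocket_a below 0.026 m or distance between ball_center and pocket_b below 0.026 m) and (distance between collar and pocket_a below 0.012 m or distance between collar and pocket_b below 0.012 m) and horizontal distance between canister and mat below 0.04 m and height (world z) of canister below 0.012 m and distance of each of housing_a, housing_b, sleeve, wrench from where it was at the start of the episode below 0.03 m); the arm keeps its last pose, push and grip.
It fails at once if the ball leaves its pocket (not (distance between ball_center and pocket_a below 0.032 m or distance between ball_center and pocket_b below 0.032 m)).
It fails at once if the collar leaves its pocket (not (distance between collar and pocket_a below 0.025 m or distance between collar and pocket_b below 0.025 m)).
It fails at once if the tray is tipped more than 0.35 rad (20 degrees) (angle between tray's own z axis and vertical above 0.35 rad).
It fails at once if the canister is tipped over or dropped (let go above 30 mm away from the stand) (angle between canister's own z axis and vertical above 0.8 rad or (height (world z) of canister above 0.03 m and horizontal distance between canister and stand_top above 0.06 m and contact force between each of the arm, the fingers and canister below 0.05 N)).
It fails at once if a bystander is knocked away (distance of any of housing_a, housing_b, sleeve, wrench from where it was at the start of the episode above 0.05 m).
It also fails if it takes over 70 s, if anything falls off the work surface, if the arm or the gripper's body presses on something with over 40 N, if the wrist force passes 120 N, or if a joint passes its speed limit or range.

ROBOT

A 6-joint arm with a two-finger parallel gripper is mounted at the origin on the work surface. World frame = base frame: x ahead of the robot, y to its left, z up, the work surface at z = 0. Lengths are in mm, angles in rad, forces in N, time in s.
With the tool pointing down it reaches from about 350 to 875 mm from the base axis. Payload 4.2 kg.
Tool frame: the origin (TCP) lies at the very end of the fingers, on their centre line; the grasp point (between the pads) lies 19 mm behind it; z points along the fingers, y is the line along which they close (so a half turn about z gives the same grasp; the last joint's range is limited). The gripper opens to 85 mm and grips with 20 to 120 N. Pads are 22 mm wide; open, the fingers measure 114 mm over their backs; the gripper's body (76 mm by 85 mm) begins 54 mm behind the grasp point. The pads swing forward as they close: fully open they stand 13 mm farther back than shut.
Start: joints at [-0.962, 0.385, 0.008, 0, -1.194, -0.259], TCP at [214.208, -587.124, 231.312] pointing down, gripper open.
Joint ranges: [-3.14, 3.14], [-1.21, 2.06], [-1.07, 1.41], [-3.16, 2.05], [-2.99, -0.16], [-3.1, 3.1]. Speed limits (rad/s): [2.79, 2.79, 3.14, 3.14, 3.14, 3.14].

INTERFACE

Orientations are given as a unit quaternion [x, y, z, w].
In Python, from bench import read_state, get_image, camera_model, job_done gives the robot as it stands.
- The arm moves only by the shell command python3 -m handwheel 'ROWS'. ROWS is JSON, a list of rows, each a list of 7 numbers: the shift along the tool's x, y, z in m, then the turn, a rotation vector about the tool's x, y, z in rad, then the gripper's target within -1 to 1 (fully open at 1, half-way at 0, shut at -1). In form: [[dx, dy, dz, wx, wy, wz, jaw], ...]. A call has 1 to 10 rows; each row is the pose to reach, as a shift and turn from the pose commanded when the call began, along the tool's axes at that moment; what a row does not reach only later rows make up. A row lasts 1/8 s, in which the tool goes at most 62.5 mm and 10.7 degrees, less where a joint would pass 70% of its speed; a pose out of reach is approached as far as the arm can. A call with a gripper value outside its range is refused whole. The fingers move at their own pace and stop on an object; the grip force is fixed at half the most. Time passes only in rows, so rows that repeat a pose let the fingers close. It gives the time, the measured TCP pose, the force, the opening and the grip force at its end, in the units of the state.
- read_state(): the state, without advancing time (a new reading comes with each control period).
- get_image(name): name is "side" or "top" or "wrist"; returns (picture, depth): 400x640x3 uint8, blue, green, red; 400x640 float32, mm along the optical axis (not along the pixel's ray), 0 where there is no reading.
- camera_model(name): a dict with "K" (3x3 intrinsics, pixels), "rvec" (rotation vector, rad) and "tvec" (3), from world to camera coordinates, as OpenCV has them; the wrist camera has in their place "hand_eye" (4x4, takes a point from camera to tool coordinates, whose origin is the TCP and whose axes are the flange's). Camera axes: x right, y down, z forward; pixel columns grow to the right and rows downward; lengths in mm; the calibration is good to about 2 mm. The wrist camera is an equidistant fisheye: a pixel r from the principal point sees the ray r / f radians off the axis. A picture is of the moment at which its call begins: read the wrist's pose just before it. camera_model takes no time and is no camera call.
- job_done(): hands the job in; it is judged then, once.
The state is a dict: "clock": time; "joints": joint angles; "joint_vel": joint speeds; "joint_efforts": joint torques, N m; "position": TCP position; "ee_rot": TCP orientation; "contact_force": force on the tool from outside, world axes, zero at the start; "wrist_torque": the same for the moment, N m; "gripper_width": finger opening in mm; "grasp_force": force on a finger pad.
Only numpy, scipy, OpenCV 4.12 (cv2) and the standard library are available. Lean on these libraries where they do the work, as an engineer would, in place of code of your own. Each camera call takes 0.05 s, during which the arm holds its last target. There are 200 camera calls.

## Working session

There is one attempt and no reset: what is moved stays moved. The work goes in short steps, Python scripts to look and compute and a shell command to move; the robot and the scene stay as the last step left them, time stands still between calls to the robot, and variables do not carry over. Pictures are saved under pics/ and viewed, at most 10 in all, crops included, and the job is handed in when it is done.

```bash
mkdir -p pics; ls; cat > h.py <<'E'
from bench import *
import numpy as np, cv2
from scipy.spatial.transform import Rotation as R
def cam(n):
    m=camera_model(n);Rm=cv2.Rodrigues(np.array(m["rvec"],float))[0];return np.array(m["K"]),Rm,np.array(m["tvec"],float).ravel()
def back(n,u,v,d):
    K,Rm,t=cam(n);p=np.linalg.inv(K)@[u,v,1]*d;return Rm.T@(p-t)
def ray_z(n,u,v,z):
    K,Rm,t=cam(n);c=-Rm.T@t;r=Rm.T@(np.linalg.inv(K)@[u,v,1]);return c+r*(z-c[2])/r[2]
def tri(n1,p1,n2,p2):
    A=[];b=[]
    for n,(u,v) in((n1,p1),(n2,p2)):
        K,Rm,t=cam(n);c=-Rm.T@t;r=Rm.T@(np.linalg.inv(K)@[u,v,1]);r/=np.linalg.norm(r);P=np.eye(3)-np.outer(r,r);A.append(P);b.append(P@c)
    return np.linalg.solve(sum(A),sum(b))
E
python3 - <<'E'
from h import *
print(read_state())
for n in("side","top"):
    i,d=get_image(n);cv2.imwrite(f"pics/{n}.png",i);np.save(f"{n}.npy",d)
    K,Rm,t=cam(n);print(n,K.round(1).tolist(),(-Rm.T@t).round(0),Rm.round(2).tolist())
print(camera_model("wrist"))
E
```

```text
pics
{'clock': 0.0, 'joints': array([-9.62433985e-01,  3.85600990e-01,  6.60808520e-03, -4.94446215e-04,
       -1.19398771e+00, -2.58636836e-01]), 'joint_vel': array([ 0.00074506,  0.00061453,  0.00060072, -0.00059911, -0.00149294,
       -0.00192843]), 'joint_efforts': array([ 8.29418022e-04, -3.92292666e+01,  1.88398612e+01,  4.18587416e+00,
       -4.58459413e-03,  7.03123053e-07]), 'position': array([ 213.987299  , -586.60295435,  230.18848954]), 'ee_rot': array([-1.73883049e-01,  9.84765678e-01,  1.08763912e-03, -2.50228450e-04]), 'contact_force': array([0.32375747, 0.54205864, 0.43147153]), 'wrist_torque': array([-0.01062215,  0.00242619,  0.03046092]), 'grasp_force': 0.0, 'gripper_width': 85.51757559485341}
side [[430.2, 0.0, 319.6], [0.0, 430.2, 197.8], [0.0, 0.0, 1.0]] [464. 772. 715.] [[-1.0, -0.07, 0.01], [-0.04, 0.57, -0.82], [0.05, -0.82, -0.57]]
top [[366.9, 0.0, 322.8], [0.0, 366.9, 202.8], [0.0, 0.0, 1.0]] [ 432.  -45. 1096.] [[-0.02, -1.0, -0.02], [-1.0, 0.02, -0.07], [0.07, 0.02, -1.0]]
{'K': array([[309.70691629,   0.        , 318.95466931],
       [  0.        , 309.70691629, 196.37496043],
       [  0.        ,   0.        ,   1.        ]]), 'hand_eye': array([[-5.84521325e-04, -9.58743630e-01, -2.84271544e-01,
         7.18934483e+01],
       [ 9.99999080e-01, -2.12484886e-04, -1.33957220e-03,
        -6.01401564e-01],
       [ 1.22390290e-03, -2.84272066e-01,  9.58742872e-01,
        -1.42625065e+02],
       [ 0.00000000e+00,  0.00000000e+00,  0.00000000e+00,
         1.00000000e+00]])}
```

View pics/top.png

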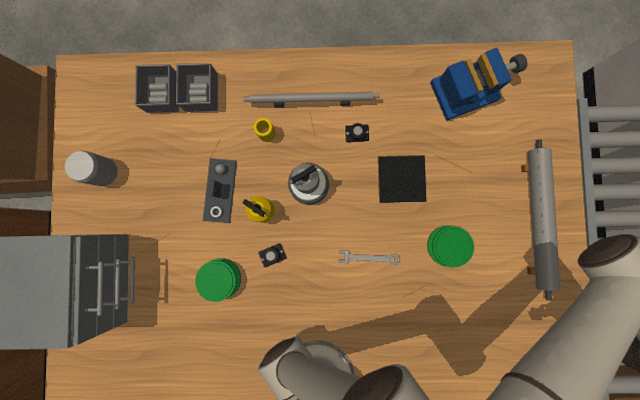

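View pics/side.png

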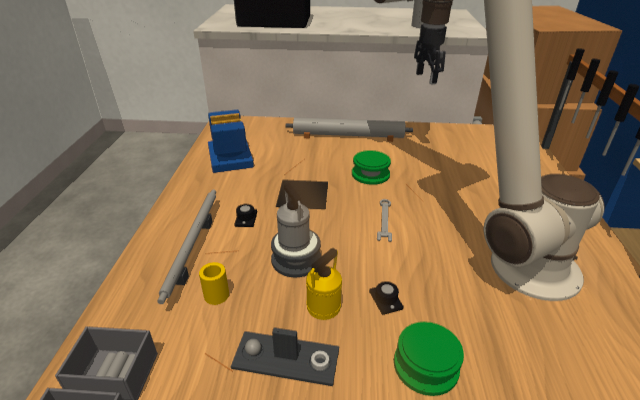

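The top view (up = +x, left = +y) shows the steel canister on the stand near (308,183), the mat at (402,179), and the tray at (219,190). The ball is at (221,169) and the collar at (216,212). The yellow look-alike at (258,209) stands between the tray and the stand. I'll enlarge both views.

```bash
python3 - <<'E'
import cv2
a=cv2.imread("pics/top.png");b=cv2.imread("pics/side.png")
cv2.imwrite("pics/topc.png",cv2.resize(a[145:235,190:340],None,fx=5,fy=5,interpolation=cv2.INTER_CUBIC))
cv2.imwrite("pics/sidec.png",cv2.resize(b[180:390,225:355],None,fx=2.85,fy=2.85,interpolation=cv2.INTER_CUBIC)[:598])
E
```

```text
(no output)
```

View pics/topc.png

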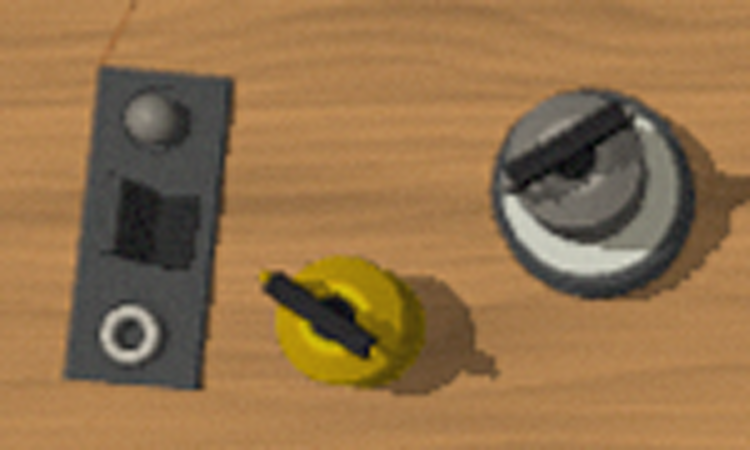

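View pics/sidec.png

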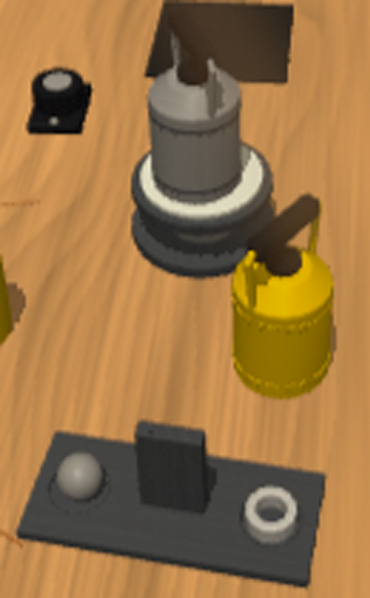

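Ball at crop (155,120) and fin at about (140,220) in the top view. The canister bar runs from (510,175) to (630,115). In the side crop, the canister top is near (193,70) and the fin top near (172,432). Now I'll turn these into positions.

```bash
python3 - <<'E'
from h import *
dt=np.load("top.npy");ds=np.load("side.npy")
K,Rm,t=cam("top")
def cloud(n,d):
    v,u=np.mgrid[0:400,0:640];K,Rm,t=cam(n);p=np.stack([(u-K[0,2])/K[0,0]*d,(v-K[1,2])/K[1,1]*d,d],-1);P=(p-t)@Rm;P[d==0]=np.nan;return P
T=cloud("top",dt);S=cloud("side",ds);np.save("T.npy",T);np.save("S.npy",S)
def st(n,P,u0,u1,v0,v1,z0,z1):
    Q=P[v0:v1,u0:u1].reshape(-1,3);Q=Q[(Q[:,2]>z0)&(Q[:,2]<z1)]
    if len(Q)<5: print(n,len(Q));return
    q=Q[:,:2]-Q[:,:2].mean(0);w,V=np.linalg.eigh(q.T@q);a=V[:,1]
    (c,s,ang)=cv2.minAreaRect(Q[:,:2].astype(np.float32));zz=np.median(Q[:,2])
    print(n,len(Q),"mean",Q.mean(0).round(1),"rect c",np.round(c,1),np.round(s,1),round(ang,1),"axis deg",np.degrees(np.arctan2(a[1],a[0])).round(1),"z",zz.round(1))
for nm,P,bx in(("top",T,(285,325,155,215)),("side",S,(265,325,180,280))):
    st(nm+" bar",P,*bx,183,215); st(nm+" disc",P,*bx,54,66); 
for nm,P,bx in(("top",T,(195,245,150,230)),("side",S,(225,350,320,390))):
    st(nm+" fin",P,*bx,70,90); st(nm+" plate",P,*bx,4,12); st(nm+" ball",P,*bx,28,38);st(nm+" finside",P,*bx,45,70)
st("mat",T,370,435,150,210,2.5,7)
st("yellow bar",T,240,275,190,225,118,150);st("yellow body",T,240,275,190,225,40,118)
st("sleeve",T,245,285,110,145,60,90)
c=(190,145)
for n,u,v,z in(("ball",155,120,20),("collar",130,335,15),("stand ctr",595,193,50),("mat",0,0,4)):
    if n!="mat":print(n,ray_z("top",u/5+190-.4,v/5+145-.4,z).round(1))
print([ray_z("top",*p,4).round(1).tolist() for p in((378.5,156.5),(425,156),(426,202),(379,202))])
print("bar tri",tri("top",(304,174),"side",(292.5,199)).round(1),"fin top tri",tri("top",(217.5,188.5),"side",(225+172/2.85,180+432/2.85)).round(1))
E
```

```text
top bar 182 mean [568.8  19.  201.4] rect c [569.6  19.3] [14.2 80.2] 30.2 axis deg 119.6 z 202.4
top disc 519 mean [549.6  11.6  58.9] rect c [565.3  20.7] [103.3 112.7] 88.9 axis deg 119.6 z 58.9
side bar 199 mean [567.6  26.7 199.2] rect c [568.7  21.9] [13.9 75. ] 29.9 axis deg 121.4 z 201.3
side disc 655 mean [559.9  37.7  58.7] rect c [564.1  23.8] [114.   98.6] 14.6 axis deg -163.0 z 59.0
top fin 82 mean [554.6 284.5  78.8] rect c [554.5 285.3] [12.5 42.6] 84.5 axis deg 173.1 z 79.6
top plate 1368 mean [554.9 283.9   8. ] rect c [557.8 284.8] [149.2 235.1] 89.7 axis deg 174.3 z 8.1
top ball 70 mean [604.4 278.9  32. ] rect c [582.1 275.9] [95.1 23.8] 4.0 axis deg 177.9 z 31.5
top finside 40 mean [552.6 280.4  58.1] rect c [553.5 280. ] [ 3.5 42.1] 80.8 axis deg 173.2 z 58.7
side fin 212 mean [554.7 287.1  78. ] rect c [554.8 285.5] [13.1 43.7] 81.9 axis deg 173.8 z 79.2
side plate 2990 mean [552.5 292.2   8.1] rect c [553.1 287.7] [147.5 203.3] 75.9 axis deg 175.0 z 8.1
side ball 196 mean [593.1 284.4  32.5] rect c [581.7 279.5] [24.7 98. ] 87.8 axis deg 171.6 z 32.6
side finside 214 mean [553.9 290.4  57.7] rect c [554.  290.3] [43.6 12.5] 6.1 axis deg 175.2 z 58.0
mat 1725 mean [ 577.6 -261.     4.4] rect c [ 574.8 -263.6] [191.4 178.2] 88.3 axis deg 96.6 z 4.3
yellow bar 150 mean [491.8 153.6 142. ] rect c [491.8 154.1] [78.  13.8] 54.6 axis deg 54.2 z 142.5
yellow body 458 mean [491.  148.6  90.1] rect c [492.1 154.4] [69.8 69.9] 0.2 axis deg 141.6 z 92.3
sleeve 199 mean [725.5 140.9  73. ] rect c [726.4 142.1] [52.8 52. ] 62.3 axis deg -151.9 z 74.4
ball [617.1 276.7  20. ]
collar [489.5 293.1  15. ]
stand ctr [563.7  13.6  50. ]
[[645.4, -195.3, 4.0], [643.5, -334.1, 4.0], [505.4, -331.6, 4.0], [508.4, -192.5, 4.0]]
bar tri [570.   17.5 179.2] fin top tri [553.9 272.9  62.7]
```

Both cameras' depth agrees:

| Point | Position (mm) | Notes |
|---|---|---|
| Bar centre | (569.3, 20.5) | top at z 203 (expected 60+143); bar axis at 120° |
| Stand | (564.7, 22) | top at z 59 |
| Mat | (575.7, -263.4) | |
| Fin | (554.6, 285.4) | top at z 79.5; axis at 174° |
| Ball | about (618, 278) | in the tray's +x pocket |

Everything is within reach and matches the stated sizes.

```bash
cat >> h.py <<'E'
def go(x,y,z,yaw):
    "delta to TCP target, tool down, closing line (tool y) at yaw deg mod 180"
    s=read_state();A=R.from_quat(s["ee_rot"]);p=np.array(s["position"])
    c=[]
    for k in(0,180):
        a=np.radians(yaw+k);Y=np.array([np.cos(a),np.sin(a),0]);Z=np.array([0,0,-1.]);M=np.stack([np.cross(Y,Z),Y,Z],1)
        w=(A.inv()*R.from_matrix(M)).as_rotvec();c.append(w.round(4))
    print("shift m",(A.inv().apply(np.array([x,y,z])-p)/1000).round(4),"turns",c,"j",np.round(s["joints"],2),"p",p.round(1),"t",round(s["clock"],2))
E
python3 -c "
from h import *
go(569.3,20.5,270,30)"
```

```text
shift m [-0.5418  0.4488 -0.0388] turns [array([ 0.0016, -0.0015,  1.3968]), array([ 1.6000e-03,  1.7000e-03, -1.7448e+00])] j [-0.96  0.39  0.01 -0.   -1.19 -0.26] p [ 214.  -586.7  230.3] t 0.1
```

```bash
python3 -m handwheel '[[-0.05,0.04,-0.039,0,0,-0.16,1],[-0.10,0.08,-0.039,0,0,-0.33,1],[-0.15,0.125,-0.039,0,0,-0.5,1],[-0.2,0.165,-0.039,0,0,-0.67,1],[-0.25,0.205,-0.039,0,0,-0.85,1],[-0.3,0.25,-0.039,0,0,-1.02,1],[-0.35,0.29,-0.039,0,0,-1.2,1],[-0.4,0.33,-0.039,0,0,-1.38,1],[-0.45,0.37,-0.039,0,0,-1.56,1],[-0.49,0.406,-0.039,0,0,-1.745,1]]'; python3 -c "
from h import *
go(569.3,20.5,270,30)"
```

```text
clock: 1.35
position: [525.8, -54.0, 270.1]
ee_rot: [0.868, -0.497, -0.0, 0.0]
contact_force: [1.0, -0.7, 0.5]
gripper_width: 85.8
grasp_force: 0.0
shift m [-0.0422 -0.0752  0.0001] turns [array([-3.0000e-04,  5.0000e-04, -3.1348e+00]), array([0.0003, 0.0002, 0.0068])] j [ 0.2   0.19 -0.16 -0.   -1.21  0.33] p [525.8 -54.  270.1] t 1.35
```

```bash
python3 -m handwheel '[[-0.02,-0.04,0,0,0,0,1],[-0.042,-0.075,0,0,0,0,1],[-0.042,-0.075,0,0,0,0,1],[-0.042,-0.075,0,0,0,0,1]]'; cat >> h.py <<'E'
def wcloud(save=None):
    s=read_state();i,d=get_image("wrist");m=camera_model("wrist");K=np.array(m["K"]);H=np.array(m["hand_eye"])
    if save: cv2.imwrite(save,i)
    v,u=np.mgrid[0:400,0:640];x=(u-K[0,2])/K[0,0];y=(v-K[1,2])/K[1,1];r=np.hypot(x,y)+1e-9
    k=np.tan(np.minimum(r,1.4))/r;P=np.stack([x*k*d,y*k*d,d],-1).reshape(-1,3).astype(float)
    P=P@H[:3,:3].T+H[:3,3];A=R.from_quat(s["ee_rot"]);T=P
    W=A.apply(P)+s["position"];W[d.ravel()==0]=np.nan
    return i,T.reshape(400,640,3),W.reshape(400,640,3)
E
python3 - <<'E'
from h import *
i,T,W=wcloud("pics/w1.png")
def rect(W,c,r,z0,z1):
    Q=W.reshape(-1,3);Q=Q[(Q[:,2]>z0)&(Q[:,2]<z1)&(np.hypot(Q[:,0]-c[0],Q[:,1]-c[1])<r)]
    print(len(Q),cv2.minAreaRect(Q[:,:2].astype(np.float32)) if len(Q)>4 else "",Q.mean(0),np.percentile(Q[:,2],[5,50,95]))
rect(W,(569,20),48,192,210);rect(W,(565,22),75,53,66)
go(569.3,20.5,177,30)
E
```

```text
clock: 1.85
position: [568.7, 17.7, 269.8]
ee_rot: [0.866, -0.5, -0.001, 0.0]
contact_force: [0.1, -0.1, 0.3]
gripper_width: 85.5
grasp_force: 0.0
1732 ((570.1190795898438, 15.22871208190918), (13.472886085510254, 79.38333129882812), 29.607528686523438) [571.81978361  12.73768744 202.11865998] [197.31498509 202.65106521 203.82085364]
2754 ((571.0440063476562, 0.11998748779296875), (114.65621185302734, 89.87898254394531), 18.49646759033203) [574.65365342 -12.11355624  58.17991905] [54.86718324 59.08509343 61.00579424]
shift m [-0.0024 -0.0023  0.0931] turns [array([ 4.0000e-04, -1.3000e-03,  3.1414e+00]), array([ 0.0008,  0.0003, -0.0002])] j [ 0.32  0.26 -0.07 -0.   -1.24  0.21] p [568.6  17.3 270.1] t 1.9
```

View pics/w1.png

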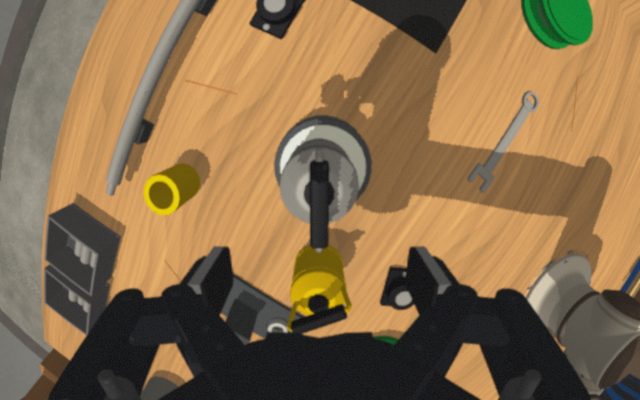

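The wrist view shows the bar centred on column 319, running in line with the tool's x between the open fingers, so the alignment is good. I'll descend with a 1.5 mm sideways trim, then close.

```bash
python3 -m handwheel '[[-0.001,-0.0015,0.03,0,0,0,1],[-0.001,-0.0015,0.06,0,0,0,1],[-0.001,-0.0015,0.08,0,0,0,1],[-0.001,-0.0015,0.091,0,0,0,1],[-0.001,-0.0015,0.091,0,0,0,1],[-0.001,-0.0015,0.091,0,0,0,1]]'; python3 -m handwheel '[[0,0,0,0,0,0,-1],[0,0,0,0,0,0,-1],[0,0,0,0,0,0,-1],[0,0,0,0,0,0,-1],[0,0,0,0,0,0,-1],[0,0,0,0,0,0,-1],[0,0,0,0,0,0,-1],[0,0,0,0,0,0,-1]]'
```

```text
clock: 2.65
position: [570.6, 19.4, 180.4]
ee_rot: [0.866, -0.5, 0.001, -0.001]
contact_force: [-0.6, 0.2, 0.3]
gripper_width: 85.9
grasp_force: 0.0
clock: 3.65
position: [569.7, 19.3, 179.5]
ee_rot: [0.866, -0.5, -0.0, 0.0]
contact_force: [-2.9, -1.4, 4.1]
gripper_width: 12.6
grasp_force: 60.0
```

Gripped at 12.6 mm, about the bar's width. Lifting gently.

```bash
python3 -m handwheel '[[0,0,-0.006,0,0,0,-1],[0,0,-0.018,0,0,0,-1],[0,0,-0.034,0,0,0,-1],[0,0,-0.05,0,0,0,-1],[0,0,-0.062,0,0,0,-1],[0,0,-0.068,0,0,0,-1],[0,0,-0.07,0,0,0,-1],[0,0,-0.07,0,0,0,-1]]'; python3 -c "
from h import *
p=read_state()['position'];go(575.7+p[0]-569.3,-263.4+p[1]-20.0,p[2],30)"
```

```text
clock: 4.65
position: [569.7, 19.5, 248.9]
ee_rot: [0.866, -0.5, -0.0, 0.0]
contact_force: [-0.3, 0.1, -4.4]
gripper_width: 12.9
grasp_force: 58.9
shift m [0.2486 0.1362 0.    ] turns [array([-7.0000e-04,  1.3000e-03, -3.1413e+00]), array([0.0008, 0.0004, 0.0003])] j [ 0.32  0.28 -0.1  -0.   -1.19  0.21] p [569.7  19.5 248.9] t 4.65
```

Lifted: -4.4 N matches the canister's weight. Carrying it to the mat.

```bash
python3 -m handwheel '[[0.003,0.0016,0,0,0,0,-1],[0.011,0.006,0,0,0,0,-1],[0.024,0.013,0,0,0,0,-1],[0.040,0.022,0,0,0,0,-1],[0.058,0.0318,0,0,0,0,-1],[0.077,0.0422,0,0,0,0,-1],[0.096,0.0526,0,0,0,0,-1],[0.115,0.063,0,0,0,0,-1],[0.134,0.0734,0,0,0,0,-1],[0.153,0.0838,0,0,0,0,-1]]';python3 -m handwheel '[[0.019,0.0104,0,0,0,0,-1],[0.037,0.0203,0,0,0,0,-1],[0.053,0.029,0,0,0,0,-1],[0.067,0.0367,0,0,0,0,-1],[0.079,0.0433,0,0,0,0,-1],[0.088,0.0482,0,0,0,0,-1],[0.0935,0.0512,0,0,0,0,-1],[0.0956,0.0524,0,0,0,0,-1],[0.0956,0.0524,0,0,0,0,-1],[0.0956,0.0524,0,0,0,0,-1]]'; python3 - <<'E'
from h import *
go(576.1,-263.9,120,30)
i,d=get_image("side");cv2.imwrite("pics/s2.png",cv2.resize(i[120:260,240:400],None,fx=3,fy=3))
E
```

```text
clock: 5.9
position: [573.7, -156.9, 249.3]
ee_rot: [0.866, -0.5, -0.0, 0.0]
contact_force: [0.3, 0.1, -5.2]
gripper_width: 12.6
grasp_force: 58.9
clock: 7.15
position: [576.5, -263.5, 249.4]
ee_rot: [0.866, -0.5, 0.0, -0.0]
contact_force: [1.0, 0.5, -4.7]
gripper_width: 13.3
grasp_force: 58.9
shift m [0.0002 0.0006 0.1294] turns [array([-0.0000e+00, -1.0000e-04, -3.1406e+00]), array([-0.0001,  0.    ,  0.001 ])] j [-0.17  0.39  0.06 -0.   -1.24  0.7 ] p [ 576.5 -263.5  249.4] t 7.15
```

View pics/s2.png

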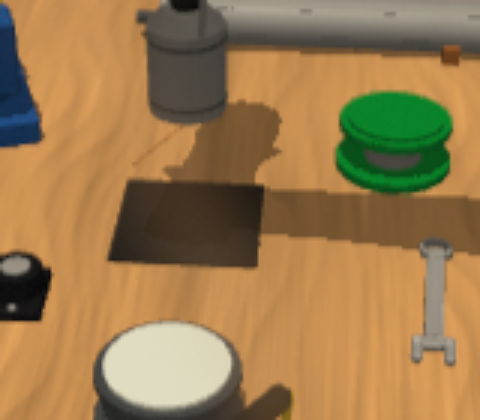

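The canister hangs upright, crop (187,75), in line with the mat at (187,222), and the stand is now bare. Contact is expected at TCP z of about 123.5, so I'll lower slowly near there.

```bash
python3 -m handwheel '[[0,0,0.006,0,0,0,-1],[0,0,0.02,0,0,0,-1],[0,0,0.04,0,0,0,-1],[0,0,0.06,0,0,0,-1],[0,0,0.08,0,0,0,-1],[0,0,0.098,0,0,0,-1],[0,0,0.11,0,0,0,-1],[0,0,0.117,0,0,0,-1],[0,0,0.12,0,0,0,-1],[0,0,0.12,0,0,0,-1]]';python3 -m handwheel '[[0,0,0.002,0,0,0,-1],[0,0,0.003,0,0,0,-1],[0,0,0.004,0,0,0,-1],[0,0,0.005,0,0,0,-1],[0,0,0.005,0,0,0,-1]]'
```

```text
clock: 8.45
position: [576.7, -263.9, 129.6]
ee_rot: [0.866, -0.5, 0.0, -0.0]
contact_force: [0.1, 0.3, -5.0]
gripper_width: 12.7
grasp_force: 58.8
clock: 9.07
position: [576.4, -263.8, 124.2]
ee_rot: [0.866, -0.5, -0.0, 0.0]
contact_force: [-0.3, 0.0, -3.6]
gripper_width: 12.6
grasp_force: 58.9
```

```bash
python3 -m handwheel '[[0,0,0.001,0,0,0,-1],[0,0,0.0015,0,0,0,-1],[0,0,0.0015,0,0,0,-1]]';
```

```text
clock: 9.45
position: [576.6, -264.0, 123.4]
ee_rot: [0.866, -0.5, 0.0, 0.0]
contact_force: [-0.6, 0.3, -1.5]
gripper_width: 12.8
grasp_force: 59.4
```

It's touching and nearly all the weight is on the mat. Releasing; the tool stays put while the fingers open.

```bash
python3 -m handwheel '[[0,0,0.0005,0,0,0,-0.7],[0,0,0.0005,0,0,0,-0.4],[0,0,0.0005,0,0,0,0],[0,0,0.0005,0,0,0,0.5],[0,0,0.0005,0,0,0,1],[0,0,0.0005,0,0,0,1],[0,0,0.0005,0,0,0,1],[0,0,0.0005,0,0,0,1],[0,0,0.0005,0,0,0,1]]';python3 -m handwheel '[[0,0,-0.01,0,0,0,1],[0,0,-0.03,0,0,0,1],[0,0,-0.06,0,0,0,1],[0,0,-0.1,0,0,0,1],[0,0,-0.14,0,0,0,1],[0,0,-0.14,0,0,0,1],[0,0,-0.14,0,0,0,1]]'; python3 - <<'E'
from h import *
dt=get_image("top")[1];ds=get_image("side")[1]
for n,d in(("top",dt),("side",ds)):
    v,u=np.mgrid[0:400,0:640];K,Rm,t=cam(n);p=np.stack([(u-K[0,2])/K[0,0]*d,(v-K[1,2])/K[1,1]*d,d],-1);P=(p-t)@Rm;Q=P[d>0]
    Q=Q[np.hypot(Q[:,0]-576,Q[:,1]+264)<60]
    for a,b in((130,150),(30,90)):
        q=Q[(Q[:,2]>a)&(Q[:,2]<b)];
        if len(q)>4:print(n,a,len(q),cv2.minAreaRect(q[:,:2].astype(np.float32)),np.percentile(q[:,2],95))
    if n=="top":
        P[d==0]=np.nan
        Q=P[d>0];Q=Q[(np.hypot(Q[:,0]-565,Q[:,1]-22)<75)&(Q[:,2]>54)&(Q[:,2]<64)];print("disc",cv2.minEnclosingCircle(Q[:,:2].astype(np.float32)),Q.mean(0),len(Q))
    else:
        Q=P[d>0];Q=Q[(np.hypot(Q[:,0]-565,Q[:,1]-22)<75)&(Q[:,2]>54)&(Q[:,2]<64)];print("disc",cv2.minEnclosingCircle(Q[:,:2].astype(np.float32)),Q.mean(0),len(Q))
go(554.6,285.4,260,84)
E
```

```text
clock: 10.58
position: [576.4, -263.9, 122.3]
ee_rot: [0.866, -0.5, -0.0, -0.0]
contact_force: [0.2, -0.8, -0.7]
gripper_width: 85.4
grasp_force: 0.0
clock: 11.45
position: [576.1, -263.6, 262.4]
ee_rot: [0.866, -0.5, -0.0, -0.0]
contact_force: [-0.2, 0.1, -0.2]
gripper_width: 85.5
grasp_force: 0.0
top 130 143 ((577.3223876953125, -263.2808837890625), (13.823296546936035, 80.0336685180664), 29.93380355834961) 149.08377166419797
top 30 146 ((575.8508911132812, -260.3009948730469), (72.04542541503906, 65.7418441772461), 25.293380737304688) 89.24775384151327
disc ((566.2390747070312, 16.49344825744629), 57.70283126831055) [565.4814644   16.22484092  59.3660627 ] 1195
side 130 115 ((575.0989990234375, -259.178466796875), (14.08964729309082, 74.07295227050781), 29.67725372314453) 148.21117504942018
side 30 463 ((575.912841796875, -244.40769958496094), (71.18310546875, 37.14164733886719), 3.8985671997070312) 87.80053391989011
disc ((565.912353515625, 16.141387939453125), 58.45775604248047) [565.77425534  21.88658891  59.19988847] 1272
shift m [-0.486  -0.2563  0.0016] turns [array([ 2.9000e-03, -8.0000e-04,  2.1994e+00]), array([ 6.000e-04,  2.500e-03, -9.421e-01])] j [-0.17  0.38  0.08 -0.   -1.27  0.7 ] p [ 575.8 -263.6  261.1] t 11.55
```

The canister stands at about (576.5, -263), within 2 mm of the mat's centre, and is let go. Refined stand centre: about (565.7, 17.5). Next, over to the fin.

```bash
python3 -m handwheel '[[-0.04,-0.021,0,0,0,-0.1,1],[-0.09,-0.047,0,0,0,-0.2,1],[-0.14,-0.074,0,0,0,-0.3,1],[-0.19,-0.1,0,0,0,-0.4,1],[-0.24,-0.127,0,0,0,-0.5,1],[-0.29,-0.153,0,0,0,-0.6,1],[-0.34,-0.179,0,0,0,-0.7,1],[-0.39,-0.206,0,0,0,-0.8,1],[-0.44,-0.232,0,0,0,-0.9,1],[-0.486,-0.256,0,0,0,-0.942,1]]'; python3 -m handwheel '[[0,0,0,0,0,0,1],[0,0,0,0,0,0,1]]'; python3 - <<'E'
from h import *
i,T,W=wcloud("pics/w2.png")
Q=W.reshape(-1,3)
def f(c,r,a,b):
    q=Q[(Q[:,2]>a)&(Q[:,2]<b)&(np.hypot(Q[:,0]-c[0],Q[:,1]-c[1])<r)]
    if len(q)>4:print(len(q),cv2.minAreaRect(q[:,:2].astype(np.float32)),q.mean(0).round(1),np.percentile(q[:,2],95))
f((554.6,285.4),40,73,90);f((619,278),25,25,45)
go(554.6,285.4,44,84)
E
```

```text
clock: 12.8
position: [554.2, 286.7, 261.1]
ee_rot: [0.999, -0.051, -0.001, 0.001]
contact_force: [0.6, 0.3, -0.6]
gripper_width: 85.5
grasp_force: 0.0
clock: 13.05
position: [554.5, 284.6, 261.2]
ee_rot: [0.999, -0.052, -0.001, 0.001]
contact_force: [0.1, 0.6, 0.4]
gripper_width: 85.7
grasp_force: 0.0
459 ((556.2111206054688, 281.7696838378906), (11.888501167297363, 43.50532913208008), 83.79301452636719) [557.1 281.9  79.5] 81.08400903458289
405 ((618.8604736328125, 274.7933654785156), (27.805219650268555, 25.67731285095215), 83.8110122680664) [618.9 275.6  30.9] 34.67672264381645
shift m [-0.     -0.0016  0.2176] turns [array([ 1.8000e-03, -2.2000e-03,  3.1407e+00]), array([ 0.0014,  0.0012, -0.0009])] j [ 0.73  0.36  0.05  0.   -1.26  0.73] p [554.7 284.1 261.6] t 13.1
```

View pics/w2.png

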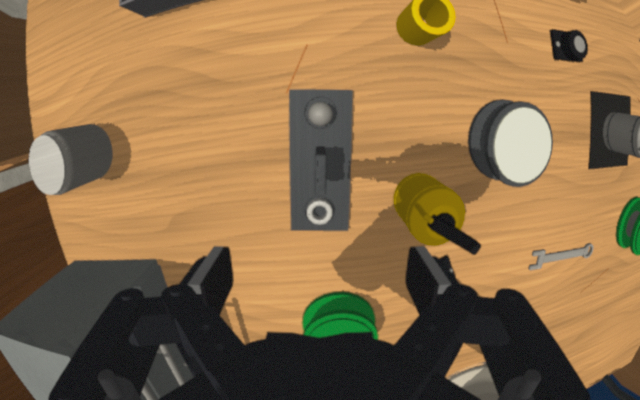

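The fin is at column 320, lined up with the tool. The ball is in its pocket at (320,113), the collar in its own at (319,211), and the canister stands on the mat at (625,130). Descending to grip.

```bash
python3 -m handwheel '[[0,0,0.03,0,0,0,1],[0,0,0.07,0,0,0,1],[0,0,0.11,0,0,0,1],[0,0,0.15,0,0,0,1],[0,0,0.18,0,0,0,1],[0,0,0.2,0,0,0,1],[0,0,0.211,0,0,0,1],[0,0,0.216,0,0,0,1],[0,0,0.216,0,0,0,1],[0,0,0.216,0,0,0,1]]'; python3 -m handwheel '[[0,0,0,0,0,0,0],[0,0,0,0,0,0,-0.4],[0,0,0,0,0,0,-0.6],[0,0,0,0,0,0,-0.7],[0,0,0,0,0,0,-0.8],[0,0,0,0,0,0,-0.9],[0,0,0,0,0,0,-1],[0,0,0,0,0,0,-1],[0,0,0,0,0,0,-1]]'
```

```text
clock: 14.35
position: [555.4, 285.3, 47.3]
ee_rot: [0.999, -0.052, 0.001, -0.001]
contact_force: [-0.0, 0.5, 0.2]
gripper_width: 85.4
grasp_force: 0.0
clock: 15.48
position: [554.6, 284.6, 46.3]
ee_rot: [0.999, -0.052, -0.0, 0.0]
contact_force: [-1.9, -3.3, 1.6]
gripper_width: 11.4
grasp_force: 59.7
```

```bash
python3 -m handwheel '[[0,0,-0.002,0,0,0,-1],[0,0,-0.008,0,0,0,-1],[0,0,-0.018,0,0,0,-1],[0,0,-0.03,0,0,0,-1],[0,0,-0.044,0,0,0,-1],[0,0,-0.055,0,0,0,-1],[0,0,-0.062,0,0,0,-1],[0,0,-0.065,0,0,0,-1],[0,0,-0.065,0,0,0,-1],[0,0,-0.065,0,0,0,-1]]';python3 -m handwheel '[[0,0,-0.003,0,0,0,-1],[0,0,-0.012,0,0,0,-1],[0,0,-0.027,0,0,0,-1],[0,0,-0.045,0,0,0,-1],[0,0,-0.065,0,0,0,-1],[0,0,-0.085,0,0,0,-1],[0,0,-0.105,0,0,0,-1],[0,0,-0.12,0,0,0,-1],[0,0,-0.128,0,0,0,-1],[0,0,-0.13,0,0,0,-1]]'; python3 - <<'E'
from h import *
i,d=get_image("side");cv2.imwrite("pics/s3.png",i[100:400])
v,u=np.mgrid[0:400,0:640]
for n in("side","top"):
    d=get_image(n)[1];K,Rm,t=cam(n);p=np.stack([(u-K[0,2])/K[0,0]*d,(v-K[1,2])/K[1,1]*d,d],-1);Q=((p-t)@Rm)[d>0]
    for nm,c in(("ball",(619,278)),("collar",(490,291))):
        q=Q[(np.hypot(Q[:,0]-c[0],Q[:,1]-c[1])<35)&(Q[:,2]>212)&(Q[:,2]<260)] if nm=="ball" else Q[(np.hypot(Q[:,0]-c[0],Q[:,1]-c[1])<30)&(Q[:,2]>206)&(Q[:,2]<225)]
        if len(q):print(n,nm,len(q),q.mean(0).round(1),np.percentile(q[:,2],[5,95]).round(1))
    for c in((635,260),(480,272),(635,300),(480,310)):
        q=Q[(np.hypot(Q[:,0]-c[0],Q[:,1]-c[1])<12)&(Q[:,2]>150)&(Q[:,2]<260)]
        if len(q): print(n,c,len(q),np.median(q[:,2]))
go(554.6-619+565.7,284.6-278+17.5,246,84)
E
```

```text
clock: 16.73
position: [554.6, 284.8, 110.7]
ee_rot: [0.999, -0.052, -0.0, 0.0]
contact_force: [0.1, -0.2, -3.9]
gripper_width: 11.1
grasp_force: 58.6
clock: 17.98
position: [554.9, 285.1, 241.7]
ee_rot: [0.999, -0.052, 0.0, -0.0]
contact_force: [-0.3, -0.0, -5.2]
gripper_width: 11.2
grasp_force: 58.6
side ball 256 [616.2 285.6 223.1] [214.1 229.6]
side collar 271 [490.8 296.7 212.4] [207.3 215.1]
side (635, 260) 43 203.32467065530474
side (480, 272) 80 203.42184286683155
side (635, 300) 126 203.24913381349802
side (480, 310) 182 204.12782756260708
top ball 121 [616.  277.5 224.2] [216.7 230. ]
top collar 124 [490.4 293.1 212.6] [206.6 216. ]
top (635, 260) 69 202.8317173435215
top (480, 272) 80 202.9517170156586
top (635, 300) 57 203.06988791836238
top (480, 310) 72 203.9249613967532
shift m [-0.0257  0.2649 -0.0052] turns [array([ 2.0000e-03, -1.5000e-03,  3.1414e+00]), array([ 0.0009,  0.0013, -0.0002])] j [ 0.73  0.38  0.02 -0.   -1.21  0.73] p [554.6 284.8 240.5] t 18.12
```

View pics/s3.png

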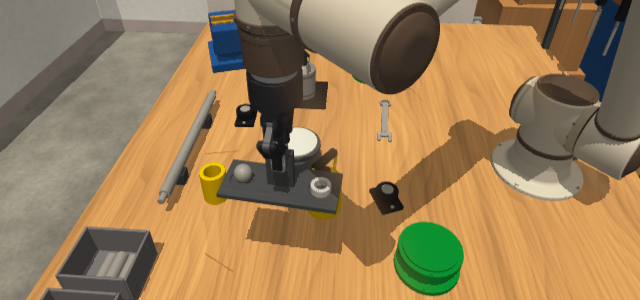

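The tray is held level at plate top z of about 203. The ball at (243,172) and the collar at (320,187) are in their pockets. The underside is about 50 mm above the yellow handle, so I'll carry it across smoothly.

```bash
python3 -m handwheel '[[0,0.002,0,0,0,0,-1],[-0.001,0.007,0,0,0,0,-1],[-0.0015,0.016,0,0,0,0,-1],[-0.003,0.028,0,0,0,0,-1],[-0.004,0.043,0,0,0,0,-1],[-0.0055,0.06,0,0,0,0,-1],[-0.007,0.078,0,0,0,0,-1],[-0.009,0.096,0,0,0,0,-1],[-0.011,0.114,0,0,0,0,-1],[-0.0125,0.132,0,0,0,0,-1]]';python3 -m handwheel '[[-0.0015,0.018,0,0,0,0,-1],[-0.0035,0.036,0,0,0,0,-1],[-0.005,0.054,0,0,0,0,-1],[-0.007,0.072,0,0,0,0,-1],[-0.0085,0.089,0,0,0,0,-1],[-0.01,0.104,0,0,0,0,-1],[-0.011,0.116,0,0,0,0,-1],[-0.012,0.125,0,0,0,0,-1],[-0.0125,0.131,0,0,0,0,-1],[-0.0125,0.133,0,0,0,0,-1]]';python3 -m handwheel '[[0,0,0.003,0,0,0,-1],[0,0,0.009,0,0,0,-1],[0,0,0.018,0,0,0,-1],[0,0,0.028,0,0,0,-1],[0,0,0.038,0,0,0,-1],[0,0,0.046,0,0,0,-1],[0,0,0.051,0,0,0,-1],[0,0,0.053,0,0,0,-1],[0,0,0.053,0,0,0,-1],[0,0,0.053,0,0,0,-1]]'; python3 - <<'E'
from h import *
v,u=np.mgrid[0:400,0:640]
for n in("side","top"):
    i,d=get_image(n);cv2.imwrite(f"pics/{n}4.png",i);K,Rm,t=cam(n);p=np.stack([(u-K[0,2])/K[0,0]*d,(v-K[1,2])/K[1,1]*d,d],-1);Q=((p-t)@Rm)[d>0]
    for nm,c,a,b in(("ball",(565,18),160,180),("collar",(437,31),154,172),("plateL",(565,18),142,153),("plateR",(437,31),142,153),("canister",(576,-263),125,152)):
        q=Q[(np.hypot(Q[:,0]-c[0],Q[:,1]-c[1])<35)&(Q[:,2]>a)&(Q[:,2]<b)]
        if len(q):print(n,nm,len(q),q.mean(0).round(1),np.percentile(q[:,2],[5,50,95]).round(1))
s=read_state();print(s["position"],s["clock"])
E
```

```text
clock: 19.38
position: [528.4, 153.8, 241.4]
ee_rot: [0.999, -0.052, 0.0, -0.0]
contact_force: [-0.4, -0.9, -4.0]
gripper_width: 11.2
grasp_force: 58.6
clock: 20.62
position: [502.4, 23.9, 241.3]
ee_rot: [0.999, -0.052, 0.0, -0.0]
contact_force: [0.1, -0.5, -3.2]
gripper_width: 10.9
grasp_force: 58.6
clock: 21.88
position: [502.6, 24.1, 188.7]
ee_rot: [0.999, -0.052, 0.0, -0.0]
contact_force: [-0.9, 0.6, -3.8]
gripper_width: 11.1
grasp_force: 58.6
side ball 124 [564.7  26.6 170.3] [161.3 170.6 176.9]
side collar 139 [438.7  36.2 159.4] [154.7 160.  162.2]
side plateL 336 [563.4  23.6 149.9] [146.7 150.3 152.2]
side plateR 337 [438.8  35.3 150.3] [148.1 150.4 152.3]
side canister 110 [ 577.  -258.3  143.1] [133.7 145.2 148.2]
top collar 101 [438.6  34.6 161.1] [155.1 161.5 164.2]
top plateL 136 [573.6  -2.2 150.2] [147.  150.3 152.4]
top plateR 438 [438.5  29.8 149.9] [146.3 150.2 152.5]
top canister 141 [ 576.6 -262.   146.3] [142.4 146.7 149.4]
[502.50994477  24.16992931 188.60997539] 21.975
```

```bash
python3 -m handwheel '[[0,0,0,0,0,0,-1],[0,0,0,0,0,0,-1],[0,0,0,0,0,0,-1],[0,0,0,0,0,0,-1]]'
```

```text
clock: 22.48
position: [502.3, 24.1, 188.3]
ee_rot: [0.999, -0.052, -0.0, 0.0]
contact_force: [0.2, 0.8, -4.5]
gripper_width: 11.1
grasp_force: 58.6
```

View pics/side4.png

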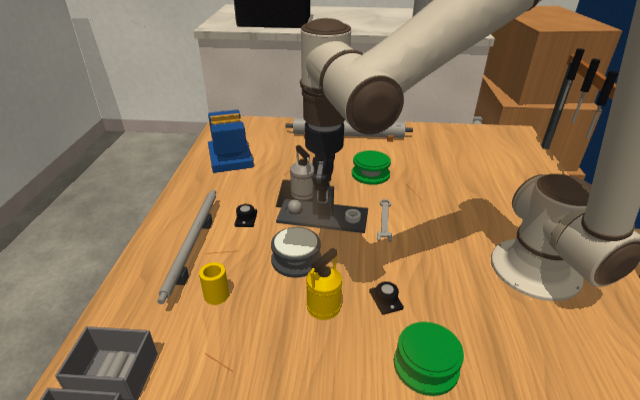

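The tray hangs level with the ball at (294,206), above the stand at (296,250). The canister is upright on the mat at (302,180), and the other parts are where they were. Handing in.

```bash
python3 -c "
from bench import job_done
print(job_done())"
```

```text
the job is handed in; nothing more can be done
None
```

I handed the job in at about 22.5 s: the canister stands upright within about 2 mm of the mat's centre, and the tray is held level and still with the ball over the stand and its underside about 82 mm above it; the judge returned no verdict.

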